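# Dock a converter module on the test slide

## Task

Take the converter module out of its orange cradle and set it down upright in the open loading end of the test dock, its grooved contact end towards the yellow bridge but still short of it, and let go. Then take hold of it again clear of the bridge and push it along the slide, under the bridge, until the sprung roller drops into the groove and the module is fully home at the end stop; let go and leave the other things on the bench where they are.

Things in the scene. Friction and masses are not known exactly. Their poses are not given: they have to be found in the camera images.
- module: Loose grey and black block, 70 mm long (its x) x 44 wide x 44 high, 0.2 to 0.42 kg. Origin: centre of its underside, z up; +x points to the contact end (three brass contacts). Its black top has a cross groove, yellow inside, 13 mm wide, 6 deep, centred 17 mm from the origin towards +x; a green patch on the rear half. Starts in the cradle, underside 6 mm above the bench.
- cradle: Fixed orange U-shaped holder, 80 mm long (its x) x 66 wide x 50 high; origin: centre of its underside. Two 8 mm walls along its long sides rise to the module's top, 3 mm from its sides; its ends are open, so the module is gripped by its end faces, 70 mm apart. The module lies along it, contact end to +x, up to 5 mm off centre lengthwise; lift it straight up 45 mm to clear the walls.
- dock: Fixed aluminium dock, 200 mm long (its x, from -130 to +70 mm) x 90 wide, base 10 mm thick; origin on the bench on the slide's centre line; the slide runs to +x. Steel rails, 6 mm wide, tops 16 mm above the bench, guide the module: 51 mm apart up to x -45 mm, narrowing to 47 mm apart from x -15 mm on. Above the rails the module's sides stand free to grip, behind the bridge.
- dock_load (a point): Middle of the loading end, on the dock's base 10 mm above the bench, 80 mm behind the dock's origin; axes as the dock's. Set the module's origin down here or up to 40 mm either way along the slide, its +x along the dock's +x.
- dock_home (a point): Where the module's origin lies when it is fully home, on the dock's base 10 mm above the bench, 5 mm ahead of the dock's origin, 85 mm along +x from dock_load; axes as the dock's.
- detent (a joint): Lift in m of the sprung white roller (16 mm thick, across the slide under the crossbar): 0 with nothing under it (underside 50 mm above the bench, 4 mm below the docked module's top), 0.004 riding on the module's top, below 0.001 dropped in the groove. Spring 4 N at rest, 7 N lifted; pushing the module through takes 10 to 20 N. With the module wrong way round it stays up at the end stop.
- cleaner: Bystander: green cleaner bottle with white cap, 66 mm across, 190 mm tall, standing; origin at its underside.
- driver: Bystander: yellow screwdriver, 190 mm long, lying beyond the dock; origin under its middle, its x along the tool.
- jar: Bystander: jar with red cap, 60 mm across, 55 mm tall, standing; origin at its underside.
- bridge (a point): Middle of the top of the yellow bridge, 79 mm above the bench, 22 mm ahead of the dock's origin. Crossbar 10 mm wide along the slide and 6 mm thick; posts 14 mm along the slide, from 35 to 42 mm either side of the centre line. Axes as the dock's.
- stop (a point): Top middle of the face of the black end stop, 46 mm above the bench, 40.5 mm ahead of the dock's origin. It stops the module's contact end 0.5 mm past the home position.
Things that resemble listed ones, but are neither listed nor needed, are in the scene too. There is more than one size of the module; the one meant has the size given above.

How it is judged:
On the way:
1. the module stands upright on the dock's base between the rails in the loading end, short of the bridge, let go (x of module in the frame of dock_load between -0.045 and 0.052 m and y of module in the frame of dock_load between -0.006 and 0.006 m and z of module in the frame of dock_load between -0.003 and 0.003 m and angle between module's own z axis and vertical below 0.08 rad and angle between the x axis of module and the x axis of dock_load, either way round below 0.2 rad and contact force between the fingers and module below 0.3 N), for 0.2 s.
At the end, for the whole second after the job is handed in: The module is let go and at rest on the dock's base, fully home: its origin within 2 mm of dock_home along the slide, 4 mm across and 2 mm in height, level within 0.05 rad and aligned within 0.07 rad, with the roller dropped into its groove (detent below 0.0018 m) (x of module in the frame of dock_home between -0.002 and 0.002 m and y of module in the frame of dock_home between -0.004 and 0.004 m and z of module in the frame of dock_home between -0.002 and 0.002 m and angle between the x axis of module and the x axis of dock_home, either way round below 0.07 rad and angle between module's own z axis and vertical below 0.05 rad and value of joint detent below 0.0018 m and linear speed of module below 0.01 m/s and contact force between the fingers and module below 0.3 N); the robot touches nothing.
It fails at once if the cleaner bottle, screwdriver or jar is moved more than 30 mm (distance of any of cleaner, driver, jar from where it was at the start of the episode above 0.03 m).
It also fails if it takes over 53 s, if anything falls off the work surface, if the arm or the gripper's body presses on something with over 40 N, if the wrist force passes 120 N, or if a joint passes its speed limit or range.

## Robot

A 7-joint arm with a two-finger parallel gripper is mounted at the origin on the work surface. World frame = base frame: x ahead of the robot, y to its left, z up, the work surface at z = 0. Lengths are in m, angles in rad, forces in N, time in s.
With the tool pointing down it reaches from about 0.425 to 0.975 m from the base axis. Payload 16.7 kg.
Tool frame: the origin (TCP) lies on the centre line of the jaws, within the pads' length; the fingertips stand arm.tip_reach ahead of it and the grasp point (between the pads) lies 2 mm behind it (arm.tip_reach is the distance from the TCP to the fingertips, in m); z points along the fingers, y is the direction in which the jaws open and shut (so a half turn about z gives the same grasp; the last joint's range is limited). The gripper opens to 85 mm and grips with 20 to 120 N. Pads are 22 mm wide; open, the fingers measure 114 mm over their backs; the gripper's body (76 mm by 85 mm) begins 54 mm behind the grasp point. The pads swing forward as they close: fully open they stand 13 mm farther back than shut.
Start: joints at [1.171, 0.426, 0.074, 1.606, -0.034, 1.111, -0.067], TCP at [0.167, -0.654, 0.248] pointing down, gripper open.
Joint ranges: [-2.85, 2.85], [-0.5, 2.14], [-1.23, 1.37], [0.21, 2.46], [-1.02, 4.16], [0.16, 2.05], [-2.73, 2.73]. Speed limits (rad/s): [1.89, 1.89, 2.39, 2.39, 3.01, 3.01, 3.01].

## Interface

Orientations are given as a 3x3 rotation matrix whose columns are the frame's x, y, z axes.
In Python, from bench import arm, optics gives the robot as it stands. The module is installed in compiled form; this text tells all that it offers.
- The arm moves only by the tool apply_moves, never from a script. Its argument "rows" is a list of rows, each a list of 3 entries, a list of its own where there are three numbers: the shift along the world's x, y, z in mm, then the turn about the world's z in rad, then the closure, from -1 (fully open) to 1 (shut). In form: [[[dx, dy, dz], twist, fingers], ...]. A call has 1 to 20 rows; each row shifts and turns the commanded pose from where the row before left it; what a row does not reach is not made up. A row lasts 1/8 s, in which the tool goes at most 62.5 mm and 10.7 degrees, less where a joint would pass 70% of its speed; a pose out of reach is approached as far as the arm can. A call with a gripper value outside its range is refused whole. The fingers move at their own pace and stop on an object; the grip force is fixed at half the most. Time passes only in rows, so rows that do not move let the fingers close. It gives the time, the measured TCP pose, the force and the opening at its end, in the units of the state.
- arm.get_obs(): the state, without advancing time (a new reading comes with each control period).
- optics.capture(name): name is "scene" or "top"; returns a dict with "image" (384x512x3 uint8, red, green, blue), "depth" (384x512 float32, m along the optical axis (not along the pixel's ray), 0 where there is no reading), "camera_matrix" (3x3 intrinsics, pixels), "k1" (the pictures are not rectified: a ray, as slopes to the right and down, at radius r is drawn at 1 + k1 r^2 times it, then the intrinsics apply), "R" (3x3) and "t" (3): a world point X has camera coordinates R X + t. Camera axes: x right, y down, z forward; pixel columns grow to the right and rows downward; lengths in m; the calibration is good to about 2 mm. A picture is of the moment at which its call begins.
- arm.hand_in(): hands the job in, once; it reports no verdict.
Trained networks look in the newest picture that a camera, given by its name, has taken for a name from the list of things; names that differ only in an ending like _2 or _b are one class to them, and where a whole thing is asked for, a point or a joint stands for the part that bears it (a point fixed in the world has none). Each returns a list of dicts, best first, with "score" (0 to 1); they miss things now and then, are a little off and sometimes report something else, mostly with a low value. They report only what shows in the picture. A call takes as long as a camera call. They do not tell look-alikes from the thing itself.
- optics.spot_in(camera, query): "extent" ([left, top, width, height] in pixels, round what is visible of it).
The state is a dict: "time": time; "qpos": joint angles; "qd": joint speeds; "joint_efforts": joint torques, N m; "tcp_pos": TCP position; "tool_rot": TCP orientation; "wrist_force": force on the tool from outside, world axes, zero at the start; "torque": the same for the moment, N m; "finger_gap": finger opening in m.
Only numpy, scipy, OpenCV 4.12 (cv2) and the standard library are available. Lean on these libraries where they do the work, as an engineer would, in place of code of your own. Each camera call takes 0.05 s, during which the arm holds its last target.

## Working session

There is one attempt and no reset: what is moved stays moved. The work goes in short steps, Python scripts to look and compute and a tool call to move; the robot and the scene stay as the last step left them, time stands still between calls to the robot, and variables do not carry over. Pictures are saved under pics/ and viewed, and the job is handed in when it is done.

Besides the shell and the picture viewer there is one more tool, called after "Request:" as name(argument=value, ...) on one line, values as JSON. apply_moves: Moves the arm, as the interface text tells. Its arguments: {"type":"object","properties":{"rows":{"type":"array","items":{"type":"array"}}},"required":["rows"]}

```bash
mkdir -p pics
cat > h.py <<'E'
import numpy as np, cv2
from bench import arm, optics
def cap(n,f=None):
    c=optics.capture(n)
    if f: cv2.imwrite('pics/'+f,c['image'][:,:,::-1])
    return c
def pts(c):
    K=c['camera_matrix'];h,w=c['depth'].shape
    u,v=np.meshgrid(np.arange(w),np.arange(h))
    d=np.array([c['k1'],0,0,0,0],float)
    s=cv2.undistortPoints(np.stack([u,v],-1).reshape(-1,1,2).astype(float),K,d).reshape(h,w,2)
    z=c['depth'][...,None]
    X=np.concatenate([s*z,z],-1)
    return (X-c['t'])@c['R']
E
python3 - <<'E'
from h import *
for n in('scene','top'):
    c=cap(n,n+'1.png'); P=pts(c); np.savez('pics/'+n+'1.npz',P=P,img=c['image'],d=c['depth'])
    print(n,c['k1'],c['camera_matrix'].tolist(),(-c['R'].T@c['t']),c['R'].tolist())
    for q in('module','cradle','dock','bridge','stop','cleaner','driver','jar','detent'):
        for r in optics.spot_in(n,q)[:3]:
            e=r['extent'];u,v=int(e[0]+e[2]/2),int(e[1]+e[3]/2)
            print(q,round(r['score'],2),np.round(e),P[v,u].round(3))
print(arm.tip_reach, arm.get_obs())
E
```

```text
scene -0.06048473481820595 [[467.46447959378963, 0.0, 255.9100874227014], [0.0, 467.46447959378963, 186.95960483339363], [0.0, 0.0, 1.0]] [0.97744132 0.63696746 0.93655872] [[-0.8592543905073334, 0.5113653453449778, 0.013688534402280288], [0.3770326538006033, 0.6511646425856604, -0.6586584746394475], [-0.3457286079599798, -0.5607941617264759, -0.7523175113019464]]
module 0.84 [203. 118.  22.  27.] [ 0.568 -0.262  0.052]
module 0.75 [233.  92.  36.  40.] [ 0.443 -0.271  0.063]
module 0.6 [178. 107.  18.  23.] [ 0.602 -0.373  0.032]
cradle 0.58 [196. 112.  34.  32.] [ 0.562 -0.282  0.045]
bridge 0.91 [274. 198.  64.  74.] [0.559 0.176 0.081]
bridge 0.61 [169. 166.  26.  29.] [ 0.722 -0.135  0.057]
stop 0.75 [276. 197.  62.  74.] [0.559 0.176 0.081]
cleaner 0.67 [330. 300.  42.  66.] [0.638 0.426 0.131]
driver 0.69 [204. 246.  56.  55.] [0.736 0.151 0.027]
driver 0.21 [276. 200.  63.  70.] [0.559 0.18  0.083]
jar 0.63 [170. 164.  24.  28.] [ 0.72  -0.139  0.057]
detent 0.41 [305. 230.  24.  12.] [0.536 0.185 0.068]
top -0.11593659485529173 [[428.0055442240789, 0.0, 254.8509221602344], [
[... 1175 characters left out ...]
1.1108264 , -0.0670845 ]), 'qd': array([-0.00028235, -0.00027712,  0.00040671,  0.00016555, -0.00114285,
       -0.00258805,  0.00064253]), 'joint_efforts': array([ 2.57643529e-03, -9.49512792e+01,  3.75781104e+00, -4.63889122e+01,
        1.87945337e-02,  2.40445414e-03, -2.82932905e-05]), 'tcp_pos': array([ 0.16750807, -0.65385917,  0.24833016]), 'tool_rot': array([[ 9.68722737e-01,  2.48145636e-01,  3.97711058e-05],
       [ 2.48145635e-01, -9.68722738e-01,  3.53241346e-05],
       [ 4.72927044e-05, -2.43502661e-05, -9.99999999e-01]]), 'wrist_force': array([ 0.2787307 , -0.10662959, -0.79983219]), 'torque': array([ 0.06012029, -0.00374859, -0.01497533]), 'finger_gap': 0.08544001165967151}
```

View images.

Run:
```python
import cv2,numpy as np
t=cv2.imread('pics/top1.png');s=cv2.imread('pics/scene1.png')
cv2.imwrite('pics/t_all.png',cv2.resize(t,(800,600),interpolation=2))
cv2.imwrite('pics/t_mod.png',cv2.resize(t[165:285,335:445],None,fx=5,fy=5,interpolation=2))
cv2.imwrite('pics/t_dock.png',cv2.resize(t[180:265,155:265],None,fx=7,fy=7,interpolation=2))
cv2.imwrite('pics/s_mod.png',cv2.resize(s[80:180,160:290],None,fx=6,fy=6,interpolation=2))
```

```text
(no output)
```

View pics/t_all.png

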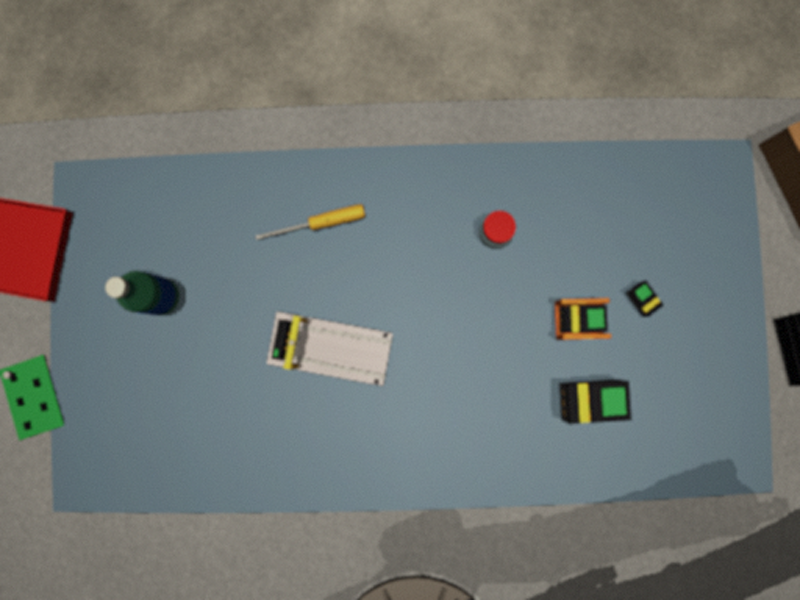

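View pics/t_mod.png

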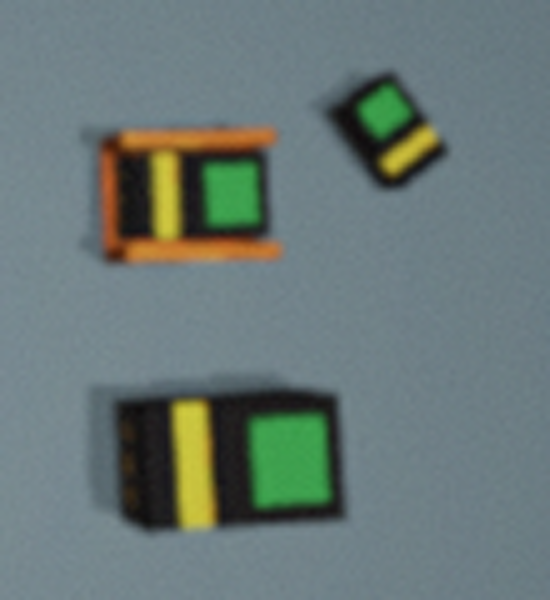

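View pics/t_dock.png

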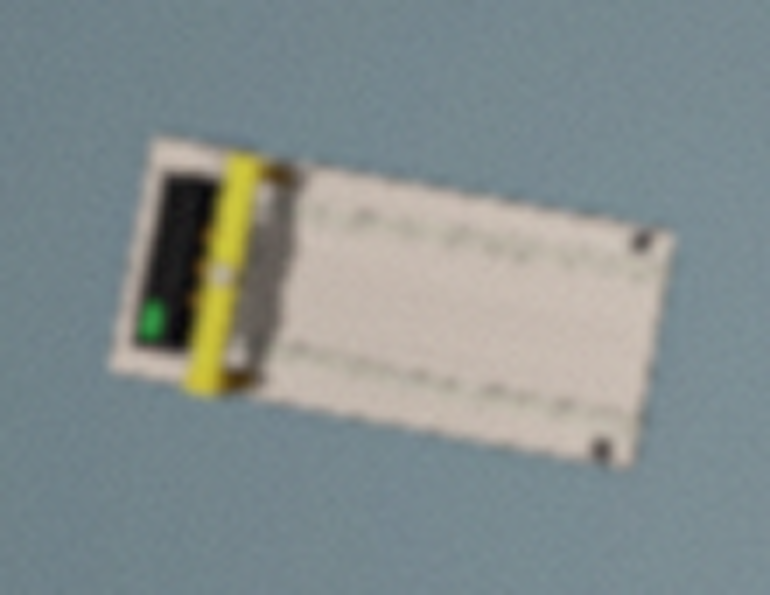

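View pics/s_mod.png

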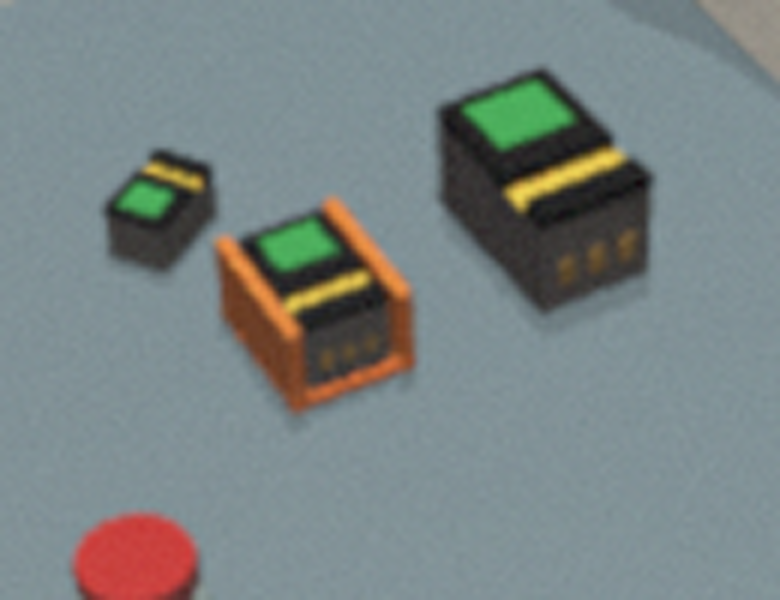

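```bash
cat >> h.py <<'E'
def proj(c,X):
    X=np.asarray(X,float); sh=X.shape[:-1]
    Xc=X.reshape(-1,3)@c['R'].T+c['t']
    s=Xc[:,:2]/Xc[:,2:]; r2=(s**2).sum(1,keepdims=True); s=s*(1+c['k1']*r2)
    K=c['camera_matrix']
    return (s*[K[0,0],K[1,1]]+[K[0,2],K[1,2]]).reshape(*sh,2)
def ortho(c,ctr,yaw,z,L,W,res=0.0005):
    # image: columns along local +x, rows along local -y
    xs=np.arange(-L/2,L/2,res);ys=np.arange(W/2,-W/2,-res)
    X,Y=np.meshgrid(xs,ys);cy,sy=np.cos(yaw),np.sin(yaw)
    Q=np.stack([ctr[0]+cy*X-sy*Y,ctr[1]+sy*X+cy*Y,0*X+z],-1)
    m=proj(c,Q).astype(np.float32)
    return cv2.remap(c['image'],m[...,0],m[...,1],cv2.INTER_CUBIC)
E
python3 - <<'E'
from h import *
C={n:cap(n) for n in('scene','top')}
import pickle;pickle.dump({n:{k:v for k,v in c.items()} for n,c in C.items()},open('c0.pkl','wb'))
o=[ortho(C[n],(0.56,-0.287),np.pi/2,0.05,0.12,0.09) for n in('top','scene')]
cv2.imwrite('pics/o_mod.png',cv2.resize(np.hstack(o)[:,:,::-1],None,fx=1.6,fy=1.6))
o=[ortho(C[n],(0.52,0.13),np.pi/2-0.17,0.01,0.24,0.14) for n in('top','scene')]
cv2.imwrite('pics/o_dock.png',cv2.resize(np.vstack(o)[:,:,::-1],None,fx=1,fy=1))
P=pts(C['top'])
# depth stats on module top, dock base
from numpy import s_
for n,c in C.items():
    P=pts(c);
    m=(abs(P[...,0]-.56)<.04)&(abs(P[...,1]+.287)<.04)&(P[...,2]>.02)&(P[...,2]<.08)
    print(n,'mod',np.histogram(P[m][:,2],bins=np.arange(.02,.08,.004)))
E
```

```text
scene mod (array([ 32,  32,  31,  36,  27,  47,  88, 222, 100,   0,   0,   0,   0,
         0]), array([0.02 , 0.024, 0.028, 0.032, 0.036, 0.04 , 0.044, 0.048, 0.052,
       0.056, 0.06 , 0.064, 0.068, 0.072, 0.076]))
top mod (array([  9,  13,  10,  16,  11,  30, 116, 374, 147,   3,   0,   0,   0,
         0]), array([0.02 , 0.024, 0.028, 0.032, 0.036, 0.04 , 0.044, 0.048, 0.052,
       0.056, 0.06 , 0.064, 0.068, 0.072, 0.076]))
```

View pics/o_mod.png

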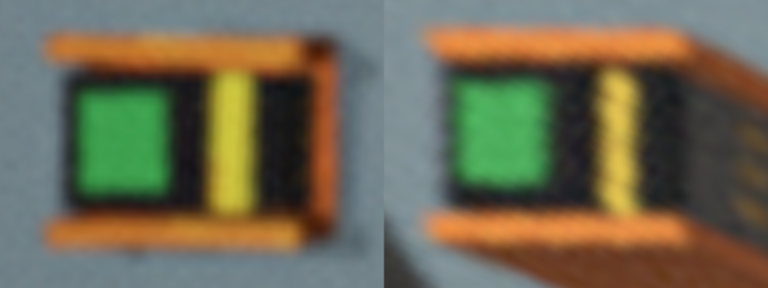

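View pics/o_dock.png

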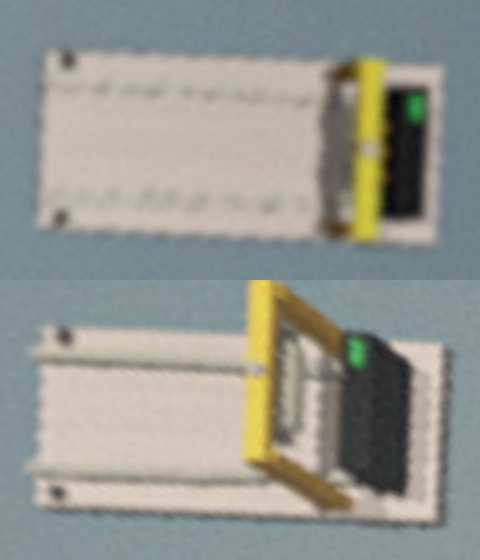

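```bash
cat > fit.py <<'E'
from h import *
from scipy.optimize import minimize
def feat(c,w):
    im=c['image'].astype(np.float32)@np.array(w,np.float32)
    return cv2.GaussianBlur(im,(0,0),0.8)
def samp(c,F,X):
    m=proj(c,X).astype(np.float32)
    return cv2.remap(F,m[...,0].reshape(-1,1),m[...,1].reshape(-1,1),cv2.INTER_LINEAR).ravel()
# edges: list of (p0,p1,normal_out(2),z) local coords
def edges(x0,x1,y0,y1,z,which='ABCD',m=0.12):
    E=[];lx=(x1-x0)*m;ly=(y1-y0)*m
    if 'A' in which:E.append(((x1,y0+ly),(x1,y1-ly),(1,0),z)) # +x
    if 'B' in which:E.append(((x0,y0+ly),(x0,y1-ly),(-1,0),z))
    if 'C' in which:E.append(((x0+lx,y1),(x1-lx,y1),(0,1),z))
    if 'D' in which:E.append(((x0+lx,y0),(x1-lx,y0),(0,-1),z))
    return E
def score(p,items,d):
    c_,s_=np.cos(p[2]),np.sin(p[2]);R=np.array([[c_,-s_],[s_,c_]]);tot=0
    for c,F,E,w in items:
        for (a,b,n,z) in E:
            t=np.linspace(0,1,40)[:,None];q=np.array(a)*(1-t)+np.array(b)*t;n=np.array(n)
            def at(o):
                xy=(q+n*o)@R.T+p[:2];return samp(c,F,np.c_[xy,np.full(len(xy),z)])
            tot+=w*(at(-d)-at(d)).mean()
    return -tot
def fit(p0,items):
    p=np.array(p0,float)
    for d,s in((.006,.006),(.003,.002),(.002,.001)):
        sx=np.vstack([p,p+[s,0,0],p+[0,s,0],p+[0,0,s*8]])
        r=minimize(score,p,args=(items,d),method='Nelder-Mead',options=dict(initial_simplex=sx,xatol=1e-5,fatol=1e-3));p=r.x
    return p,-r.fun
E
cat > f1.py <<'E'
from fit import *
import pickle;C=pickle.load(open('c0.pkl','rb'));T,S=C['top'],C['scene']
rb=[1,0,-1]; gr=[-1,2,-1]; ro=[1,0,-1]; br=[-.33,-.33,-.33]
F=lambda c,w:feat(c,w)
print('dock top', fit((.52+.02,.16,1.40),[(T,F(T,rb),edges(-.13,.07,-.045,.045,.01),1)]))
print('dock scene', fit((.52+.02,.16,1.40),[(S,F(S,rb),edges(-.13,.07,-.045,.045,.01,'BC')+edges(-.13,.07,-.045,.045,.0,'AD'),1)]))
ye=[1,.5,-1.5]
for n,c in C.items():
    print('bridge',n,fit((.54,.17,1.40),[(c,F(c,ye),edges(.017,.027,-.042,.042,.079,'ABCD'),1)]))
    P0=(.56,-.287,np.pi/2)
    Ec=edges(-.04,.04,.025,.033,.05,'BCD' if n=='top' else 'BC')+edges(-.04,.04,-.033,-.025,.05,'BCD' if n=='top' else 'BC')
    print('cradle',n,fit(P0,[(c,F(c,ro),Ec,1)]))
    # green patch: unknown dims -> centroid / angle
    im=c['image'].astype(int);P=proj(c,np.array([[.56,-.287,.05]]))[0]
    m=((im[...,1]-np.maximum(im[...,0],im[...,2]))>40).astype(np.uint8)
    m2=np.zeros_like(m);u,v=P.astype(int);m2[v-20:v+20,u-22:u+22]=m[v-20:v+20,u-22:u+22]
    # ortho-based
    for nm,z,w in(('green',.05,'g'),('yellow',.044,'y')):
        o=ortho(c,(.56,-.287),np.pi/2,z,.12,.05).astype(float)
        if w=='g': k=(o[...,1]-np.maximum(o[...,0],o[...,2]))>40
        else: k=(np.minimum(o[...,0],o[...,1])-o[...,2]>60)&(abs(o[...,0]-o[...,1])<60)
        kk=np.zeros_like(k)
        n_,lab,st,ce=cv2.connectedComponentsWithStats(k.astype(np.uint8))
        for i in range(1,n_):
            if st[i,4]>300:
                r=cv2.minAreaRect(np.argwhere(lab==i)[:,::-1].astype(np.float32))
                print(nm,n,'local x,y mm',(ce[i][0]*.5-60).round(1),(25-ce[i][1]*.5).round(1),st[i,2]*.5,st[i,3]*.5,'rect',np.round(r[1],1)*.5,round(r[2],2))
    for w in('ABCD','AB'):
        pass
    Em=edges(-.035,.035,-.022,.022,.05,'AB' if n=='top' else 'BCD')
    if n=='top':print('mod',n,fit(P0,[(c,F(c,br),edges(-.035,.035,-.022,.022,.05,'ABCD'),1)]))
    else:print('mod',n,fit(P0,[(c,F(c,br),edges(-.035,.035,-.022,.022,.05,'BCD'),1)]))
E
python3 f1.py
```

```text
dock top (array([0.52921419, 0.15871887, 1.36759859]), np.float64(94.97357940673828))
dock scene (array([0.54792981, 0.1526495 , 1.35180488]), np.float64(38.53947067260742))
bridge scene (array([0.55275991, 0.18629518, 1.32081013]), np.float64(84.8850326538086))
cradle scene (array([ 0.55677788, -0.29301634,  1.5868549 ]), np.float64(233.1212158203125))
green scene local x,y mm -23.5 3.6 29.5 33.0 rect [32.5 29. ] 90.0
yellow scene local x,y mm 6.9 2.7 13.0 45.0 rect [44.75 11.9 ] 88.47
mod scene (array([ 0.55666611, -0.29528008,  1.61477599]), np.float64(77.44664001464844))
bridge top (array([0.53779522, 0.18647074, 1.367463  ]), np.float64(80.95590209960938))
cradle top (array([ 0.55925817, -0.29297902,  1.56349207]), np.float64(365.773193359375))
green top local x,y mm -21.8 0.8 29.0 32.5 rect [32.35 28.2 ] 87.95
yellow top local x,y mm 10.5 -0.5 26.0 49.0 rect [23.1  52.95] 15.52
mod top (array([ 0.56022917, -0.29266039,  1.54068972]), np.float64(86.30137634277344))
```

```bash
cat > f2.py <<'E'
from fit import *
import pickle;C=pickle.load(open('c0.pkl','rb'));T,S=C['top'],C['scene']
F=feat;rb=[1,0,-1];ye=[1,.5,-1.5]
p0=(.530,.159,1.368)
print('dock scene', fit(p0,[(S,F(S,rb),edges(-.13,.07,-.045,.045,.01,'BC')+edges(-.13,.07,-.045,.045,.0,'AD'),1)]))
print('dock scene BC+D', fit(p0,[(S,F(S,rb),edges(-.13,.07,-.045,.045,.01,'BD')+edges(-.13,.07,-.045,.045,.0,'AC'),1)]))
print('both', fit(p0,[(T,F(T,rb),edges(-.13,.07,-.045,.045,.01),1),(S,F(S,rb),edges(-.13,.07,-.045,.045,.01,'BC')+edges(-.13,.07,-.045,.045,.0,'AD'),1)]))
for n,c in C.items():
    print('bridge',n,fit(p0,[(c,F(c,ye),edges(.017,.027,-.042,.042,.079,'ABCD'),1)]))
    print('stop',n)
o=[]
for z in(.01,.016,.079,.0):
    o.append(np.vstack([ortho(c,p0[:2],p0[2],z,.30,.14,.001) for c in(T,S)]))
im=np.hstack(o)[:,:,::-1].copy()
cv2.imwrite('pics/o2.png',cv2.resize(im[:, :600],None,fx=1.3,fy=1.3))
Q=lambda c,x,y,z:proj(c,np.array([[p0[0]+np.cos(p0[2])*x-np.sin(p0[2])*y,p0[1]+np.sin(p0[2])*x+np.cos(p0[2])*y,z]]))[0]
for n,c in C.items():
    im=cv2.resize(c['image'][:,:,::-1],None,fx=6,fy=6,interpolation=2)
    def dr(pp,col): cv2.polylines(im,[np.array([(Q(c,*a)+.5)*6-.5 for a in pp]).round().astype(int)],True,col,1)
    dr([(-.13,-.045,.01),(.07,-.045,.01),(.07,.045,.01),(-.13,.045,.01)],(0,0,255))
    dr([(.017,-.042,.079),(.027,-.042,.079),(.027,.042,.079),(.017,.042,.079)],(255,0,0))
    dr([(-.13,-.0255,.016),(-.045,-.0255,.016),(-.015,-.0235,.016),(-.015,.0235,.016),(-.045,.0255,.016),(-.13,.0255,.016)],(0,160,0))
    u=(Q(c,-.03,0,.02)*6).astype(int);cv2.imwrite(f'pics/ov_{n}.png',im[u[1]-290:u[1]+290,u[0]-380:u[0]+380])
E
python3 f2.py
```

```text
dock scene (array([0.52563462, 0.1574031 , 1.37373879]), np.float64(73.46529388427734))
dock scene BC+D (array([0.52777739, 0.15688351, 1.3569229 ]), np.float64(63.328372955322266))
both (array([0.52796923, 0.15814101, 1.36287928]), np.float64(156.8955535888672))
bridge scene (array([0.52751538, 0.15895167, 1.3476822 ]), np.float64(337.82940673828125))
stop scene
bridge top (array([0.53015607, 0.15877255, 1.36117745]), np.float64(357.43035888671875))
stop top
```

View pics/ov_top.png

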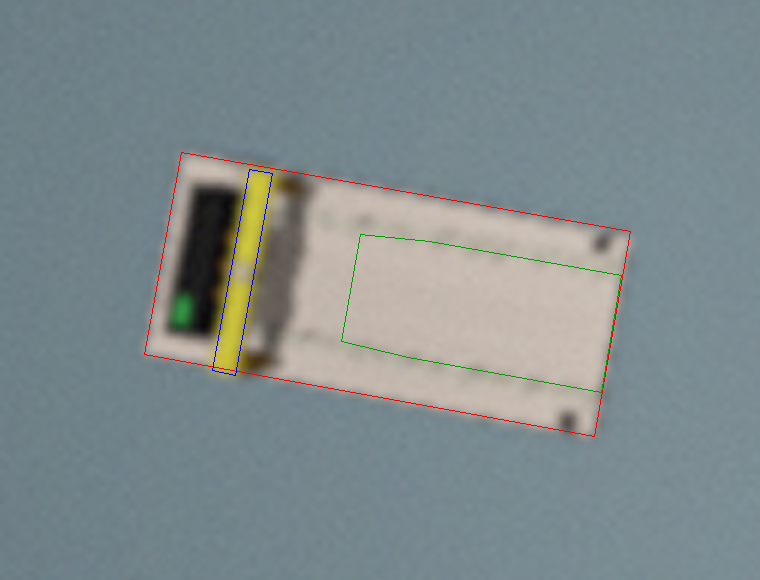

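View pics/ov_scene.png

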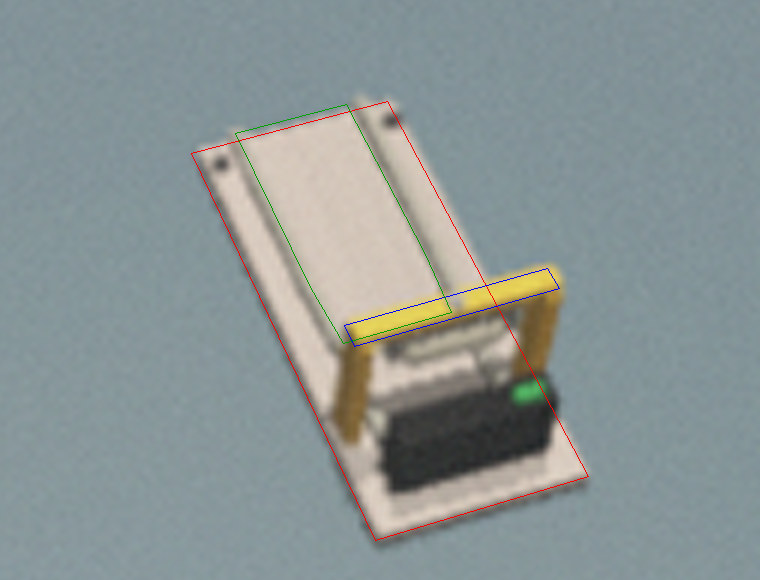

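Request:
apply_moves(rows=[[[32.5,30,0],-0.021,-1],[[32.5,30,0],-0.021,-1],[[32.5,30,0],-0.021,-1],[[32.5,30,0],-0.021,-1],[[32.5,30,0],-0.021,-1],[[32.5,30,0],-0.021,-1],[[32.5,30,0],-0.021,-1],[[32.5,30,0],-0.021,-1],[[32.5,30,0],-0.021,-1],[[32.5,30,0],-0.02,-1],[[32.5,30,0],-0.02,-1],[[33,30,0],-0.02,-1],[[0,0,-40],0,-1],[[0,0,-40],0,-1],[[0,0,-40],0,-1],[[0,0,-20],0,-1],[[0,0,0],0,-1],[[0,0,0],0,-1]])

```text
time: 3.35
tcp_pos: [0.5588, -0.2942, 0.1098]
tool_rot: [[1.0, 0.002, 0.002], [0.002, -1.0, -0.001], [0.002, 0.001, -1.0]]
wrist_force: [0.1, -0.8, 0.2]
finger_gap: 0.0855
```

Run:
```python
from h import *
c=cap('scene');t=cap('top')
i=c['image'][60:190,140:310];j=t['image'][150:280,320:460]
i=cv2.resize(i,None,fx=4,fy=4,interpolation=2)[:,:,::-1]
cv2.imwrite('pics/a_s.png',i);cv2.imwrite('pics/a_t.png',cv2.resize(j,None,fx=4,fy=4,interpolation=2)[:,:,::-1])
print(arm.tip_reach)
```

```text
0.017
```

View pics/a_s.png

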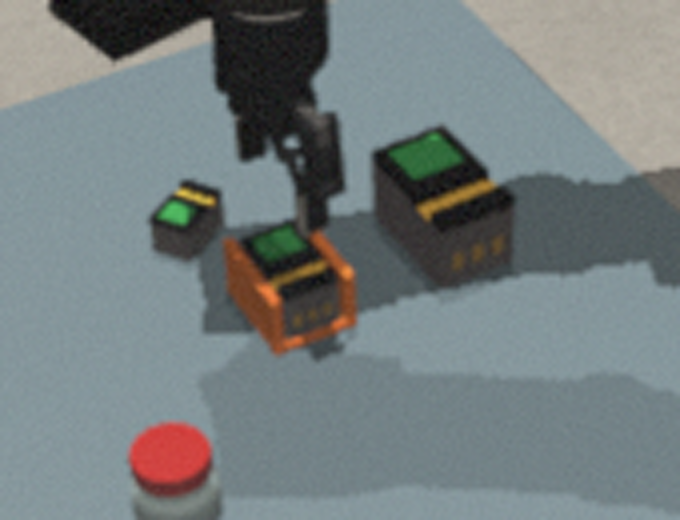

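View pics/a_t.png

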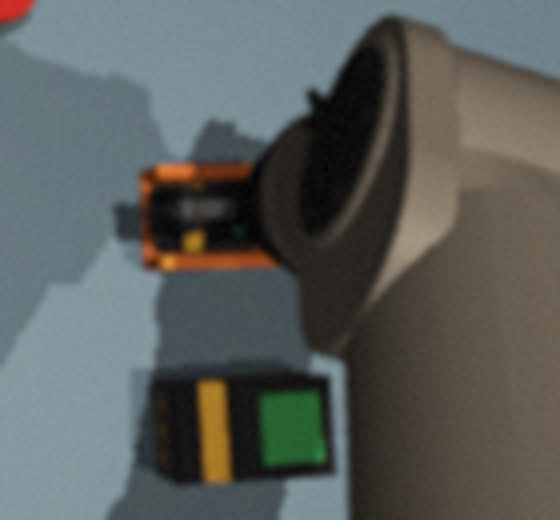

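Run:
```python
from h import *
for n in('scene','top'):
    c=cap(n);P=pts(c)
    m=(abs(P[...,0]-.558)<.07)&(abs(P[...,1]+.25)<.03)&(P[...,2]>.075)&(P[...,2]<.16)
    Q=P[m];print(n,len(Q))
    for z in np.arange(.075,.16,.008):
        q=Q[(Q[:,2]>=z)&(Q[:,2]<z+.008)]
        if len(q)>3:print(z.round(3),len(q),np.percentile(q[:,0],[3,50,97]).round(4),np.percentile(q[:,1],[3,50,97]).round(4))
```

```text
scene 98
0.107 6 [0.5657 0.5685 0.5693] [-0.2486 -0.2452 -0.2421]
0.115 18 [0.5531 0.5603 0.5687] [-0.2479 -0.2405 -0.237 ]
0.123 22 [0.5528 0.564  0.5708] [-0.2506 -0.2394 -0.2366]
0.131 17 [0.5516 0.5604 0.5704] [-0.2446 -0.2392 -0.235 ]
0.139 8 [0.5643 0.5667 0.5697] [-0.248  -0.2432 -0.2378]
0.147 6 [0.5655 0.5682 0.5704] [-0.2503 -0.2399 -0.2235]
0.155 19 [0.5481 0.5658 0.5713] [-0.254  -0.2383 -0.2205]
top 9
0.147 4 [0.5463 0.5466 0.5649] [-0.2513 -0.243  -0.2272]
0.155 5 [0.5467 0.5491 0.5625] [-0.2263 -0.2227 -0.2223]
```

Request:
apply_moves(rows=[[[0,0,-25],0,-1],[[0,0,-25],0,-1],[[0,0,-20],0,-1],[[0,0,-13],0,-1],[[0,0,0],0,-1],[[0,0,0],0,-1],[[0,0,0],0,0]])

```text
time: 4.42
tcp_pos: [0.5585, -0.2939, 0.0261]
tool_rot: [[1.0, 0.002, 0.001], [0.002, -1.0, -0.0], [0.001, 0.0, -1.0]]
wrist_force: [-1.7, 2.5, 12.1]
finger_gap: 0.0698
```

Request:
apply_moves(rows=[[[0,0,0],0,1],[[0,0,0],0,1],[[0,0,0],0,1],[[0,0,0],0,1]])

```text
time: 4.92
tcp_pos: [0.5585, -0.2939, 0.0264]
tool_rot: [[1.0, 0.002, 0.001], [0.002, -1.0, -0.0], [0.001, 0.0, -1.0]]
wrist_force: [-1.7, 1.5, 8.6]
finger_gap: 0.0693
```

Request:
apply_moves(rows=[[[0,0,10],0,1],[[0,0,20],0,1],[[0,0,30],0,1],[[0,0,30],0,1],[[0,0,30],0,1],[[0,0,0],0,1],[[0,0,0],0,1]])

```text
time: 5.8
tcp_pos: [0.5576, -0.2937, 0.1451]
tool_rot: [[1.0, 0.002, -0.0], [0.002, -1.0, 0.0], [-0.0, -0.0, -1.0]]
wrist_force: [-0.2, -0.1, -4.7]
finger_gap: 0.069
```

Run:
```python
from h import *
c=cap('scene');t=cap('top')
i=c['image'][50:190,140:310]
cv2.imwrite('pics/b_s.png',cv2.resize(i,None,fx=4,fy=4,interpolation=2)[:,:,::-1])
P=pts(c)
im=c['image'].astype(int)
```

```text
(no output)
```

View pics/b_s.png

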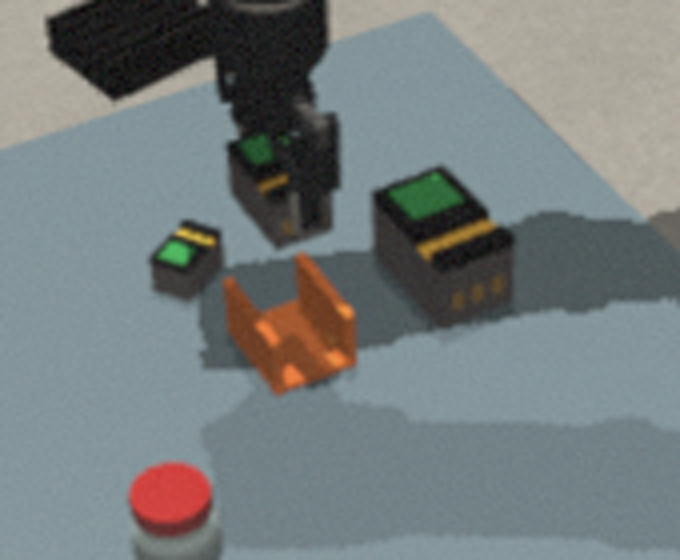

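Run:
```python
from h import *
c=cap('scene');o=arm.get_obs();p=o['tcp_pos'];print(p)
sc=8;u0,v0=190,70
im=cv2.resize(c['image'][:,:,::-1],None,fx=sc,fy=sc,interpolation=2)
zb=p[2]-.0204
def box(cx,cy,z0,z1,hx,hy,col):
    for s in(-1,1):pass
    V=np.array([[cx+a*hx,cy+b*hy,z] for a in(-1,1) for b in(-1,1) for z in(z0,z1)])
    q=((proj(c,V)+.5)*sc-.5).round().astype(int)
    for i in range(8):
        for j in range(i):
            if bin(i^j).count('1')==1: cv2.line(im,tuple(q[i].tolist()),tuple(q[j].tolist()),col,1)
box(p[0],p[1],zb,zb+.044,.022,.035,(0,0,255))
box(p[0],p[1]+.035+.007,p[2]-.012,p[2]+.02,.011,.007,(0,255,255))
cv2.imwrite('pics/b_ov.png',im[v0*sc:(v0+56)*sc,u0*sc:(u0+50)*sc])
```

```text
[ 0.55740846 -0.29358827  0.14422206]
```

View pics/b_ov.png

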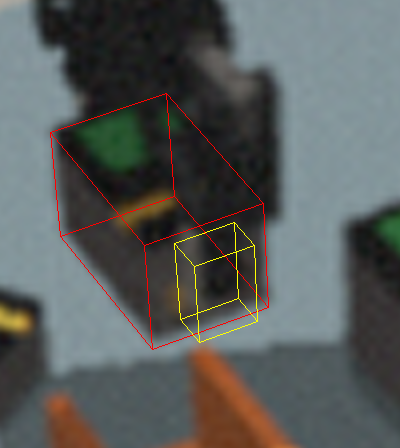

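Request:
apply_moves(rows=[[[-3,15,0],-0.017,1],[[-4,31,0],-0.017,1],[[-4,32,0],-0.017,1],[[-4,32,0],-0.017,1],[[-4,32,0],-0.017,1],[[-4,32,0],-0.017,1],[[-4,32,0],-0.017,1],[[-4,32,0],-0.017,1],[[-4,32,0],-0.017,1],[[-4,32,0],-0.017,1],[[-4,32,0],-0.017,1],[[-2,25,0],-0.017,1],[[0,14,0],0,1],[[0,0,-30],0,1],[[0,0,-20],0,1],[[0,0,0],0,1],[[0,0,0],0,1],[[0,0,0],0,1]])

```text
time: 8.2
tcp_pos: [0.5135, 0.0792, 0.0962]
tool_rot: [[0.98, -0.201, 0.001], [-0.201, -0.98, 0.0], [0.001, -0.001, -1.0]]
wrist_force: [-0.6, 0.5, -3.5]
finger_gap: 0.0693
```

```bash
cat > ov.py <<'E'
import sys
from h import *
def overlay(tag,mx,my,yaw,zb,D):
    for n in('scene','top'):
        c=cap(n);sc=6
        im=cv2.resize(c['image'][:,:,::-1],None,fx=sc,fy=sc,interpolation=2)
        def W(x,y,z,o,yw):return [o[0]+np.cos(yw)*x-np.sin(yw)*y,o[1]+np.sin(yw)*x+np.cos(yw)*y,z]
        def dr(pp,col,cl=True):cv2.polylines(im,[((proj(c,np.array(pp))+.5)*sc-.5).round().astype(int)],cl,col,1)
        d=(D[0],D[1]);yw=D[2]
        dr([W(*a,d,yw) for a in((-.13,-.045,.01),(.07,-.045,.01),(.07,.045,.01),(-.13,.045,.01))],(0,0,255))
        dr([W(*a,d,yw) for a in((-.13,-.0255,.016),(-.045,-.0255,.016),(-.015,-.0235,.016),(.02,-.0235,.016))],(0,160,0),False)
        dr([W(*a,d,yw) for a in((-.13,.0255,.016),(-.045,.0255,.016),(-.015,.0235,.016),(.02,.0235,.016))],(0,160,0),False)
        for z in(zb,zb+.044):dr([W(x,y,z,(mx,my),yaw) for x,y in((-.035,-.022),(.035,-.022),(.035,.022),(-.035,.022))],(255,0,255))
        dr([W(.035,y,z,(mx,my),yaw) for y,z in((-.022,zb),(.022,zb),(.022,zb+.044),(-.022,zb+.044))],(255,0,255))
        u=(proj(c,np.array(W(-.05,0,.04,d,yw)))*sc).astype(int);cv2.imwrite(f'pics/{tag}_{n}.png',im[max(0,u[1]-290):u[1]+290,u[0]-380:u[0]+380])
E
python3 - <<'E'
from ov import *
o=arm.get_obs();p=o['tcp_pos'];print(p,o['tool_rot'].round(4).tolist())
overlay('c',p[0],p[1],np.arctan2(-o['tool_rot'][1,1],-o['tool_rot'][0,1]),p[2]-.0204,(.5285,.158,1.365))
E
```

```text
[0.51351819 0.0791606  0.096187  ] [[0.9796, -0.2012, 0.0014], [-0.2012, -0.9796, 0.0003], [0.0013, -0.0006, -1.0]]
```

View pics/c_scene.png

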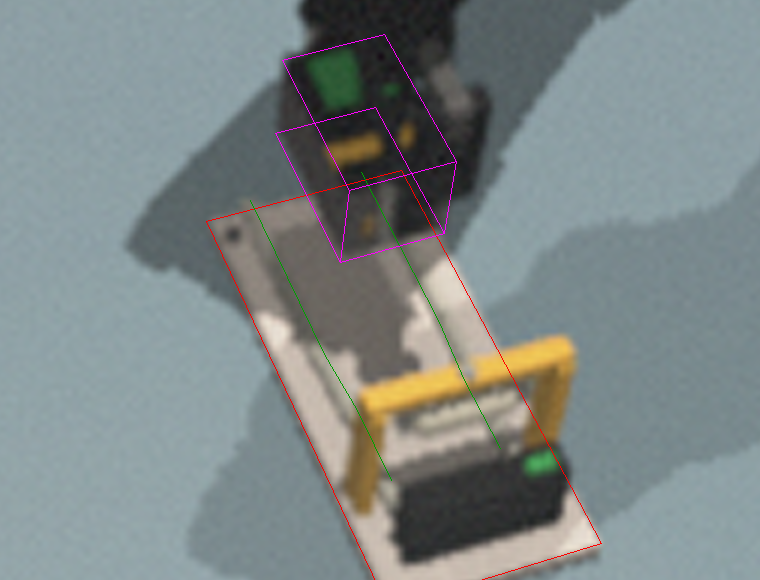

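View pics/c_top.png

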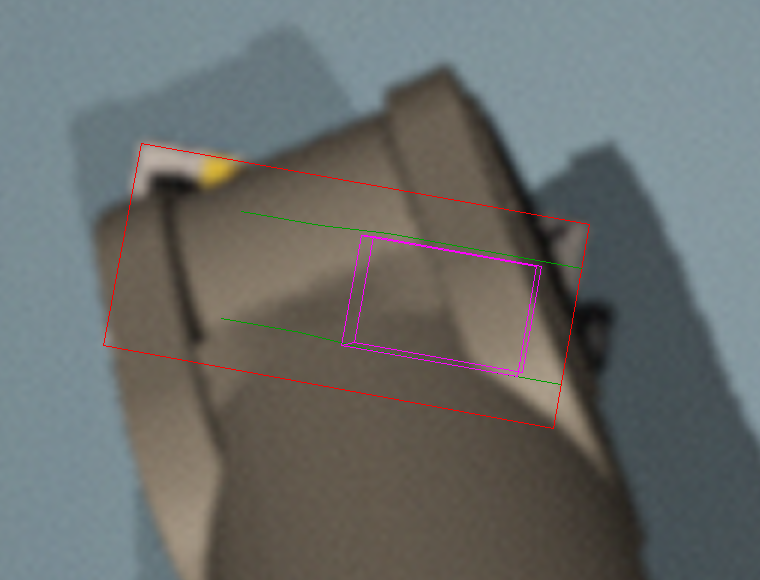

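Request:
apply_moves(rows=[[[-1.4,0,-20],0,1],[[0,0,-20],0,1],[[0,0,-10],0,1],[[0,0,0],0,1],[[0,0,0],0,1]])

```text
time: 8.93
tcp_pos: [0.512, 0.0792, 0.0459]
tool_rot: [[0.98, -0.201, 0.001], [-0.201, -0.98, 0.0], [0.001, -0.0, -1.0]]
wrist_force: [-0.7, -0.4, -4.2]
finger_gap: 0.0696
```

Run:
```python
from ov import *
o=arm.get_obs();p=o['tcp_pos'];print(p,o['tool_rot'].round(4).tolist())
overlay('d',p[0],p[1],np.arctan2(-o['tool_rot'][1,1],-o['tool_rot'][0,1]),p[2]-.0204,(.5266,.158,1.365))
```

```text
[0.51201271 0.0792377  0.04593164] [[0.9796, -0.2009, 0.0008], [-0.2009, -0.9796, 0.0002], [0.0008, -0.0004, -1.0]]
```

View pics/d_scene.png

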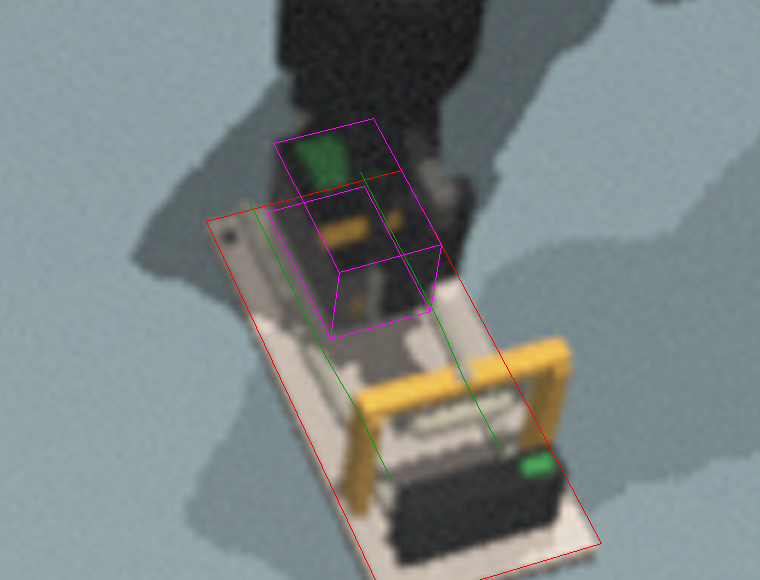

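Request:
apply_moves(rows=[[[0,0,-6],0,1],[[0,0,-4],0,1],[[0,0,-2],0,1],[[0,0,0],0,1]])

```text
time: 9.52
tcp_pos: [0.5115, 0.0791, 0.0331]
tool_rot: [[0.98, -0.201, -0.0], [-0.201, -0.98, -0.0], [-0.0, 0.0, -1.0]]
wrist_force: [-0.0, -0.1, -3.2]
finger_gap: 0.0691
```

Request:
apply_moves(rows=[[[0,0,-1],0,1],[[0,0,-1],0,1],[[0,0,0],0,1]])

```text
time: 9.9
tcp_pos: [0.5116, 0.0792, 0.0313]
tool_rot: [[0.98, -0.201, 0.0], [-0.201, -0.98, 0.0], [0.0, -0.0, -1.0]]
wrist_force: [-0.3, 0.0, -3.3]
finger_gap: 0.0691
```

Request:
apply_moves(rows=[[[0,0,-1],0,1],[[0,0,0],0,1]])

```text
time: 10.15
tcp_pos: [0.5117, 0.0792, 0.0304]
tool_rot: [[0.98, -0.201, 0.0], [-0.201, -0.98, 0.0], [0.0, -0.0, -1.0]]
wrist_force: [-1.0, -0.9, -0.4]
finger_gap: 0.0694
```

Request:
apply_moves(rows=[[[0,0,-1],0,1],[[0,0,0],0,1]])

```text
time: 10.4
tcp_pos: [0.5117, 0.0792, 0.0303]
tool_rot: [[0.98, -0.201, 0.0], [-0.201, -0.98, -0.0], [0.0, 0.0, -1.0]]
wrist_force: [-9.6, -0.9, 23.6]
finger_gap: 0.0692
```

Run:
```python
from ov import *
o=arm.get_obs();p=o['tcp_pos'];print(p,o['wrist_force'])
overlay('e',p[0],p[1],np.arctan2(-o['tool_rot'][1,1],-o['tool_rot'][0,1]),.01,(.5266,.158,1.365))
```

```text
[0.51165516 0.07916448 0.03032568] [-9.62680684 -0.89999581 23.60990515]
```

View pics/e_scene.png

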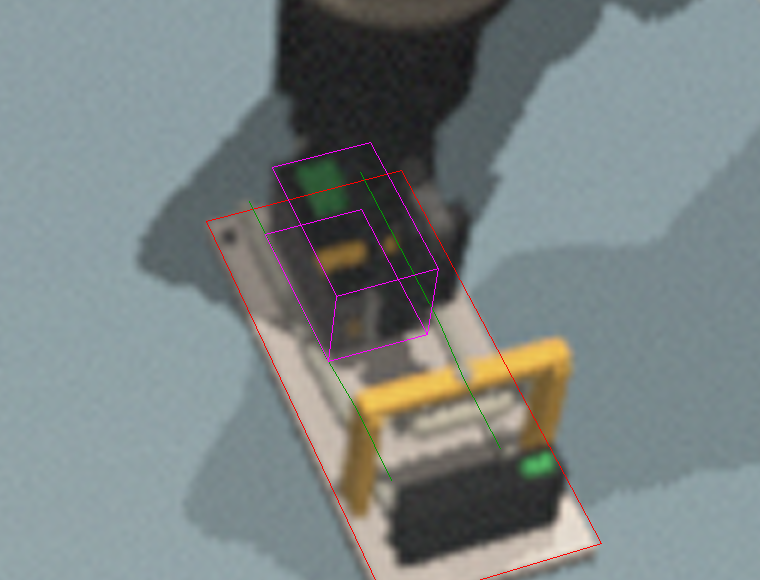

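Request:
apply_moves(rows=[[[0,0,1],0,1],[[0,0,0],0,-1],[[0,0,0],0,-1],[[0,0,0],0,-1],[[0,0,0],0,-1],[[0,0,20],0,-1],[[0,0,40],0,-1],[[0,0,40],0,-1],[[0,0,0],0,-1],[[0,0,0],0,-1]])

```text
time: 11.75
tcp_pos: [0.5114, 0.079, 0.1299]
tool_rot: [[0.98, -0.201, -0.0], [-0.201, -0.98, -0.0], [-0.0, 0.0, -1.0]]
wrist_force: [0.6, 0.2, -0.3]
finger_gap: 0.0857
```

Run:
```python
from ov import *
o=arm.get_obs();p=o['tcp_pos'];print(p,o['wrist_force'])
overlay('f',.5117,.0792,1.3682,.01,(.5266,.158,1.365))
```

```text
[0.51136031 0.07901734 0.12992024] [ 0.61991565  0.1989214  -0.29621845]
```

View pics/f_scene.png

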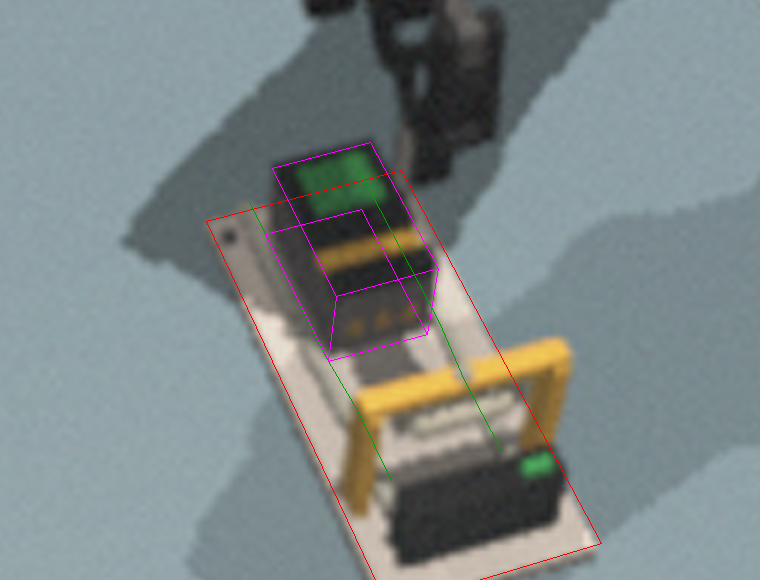

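Run:
```python
from h import *
o=arm.get_obs();print(o['qpos'].round(3),o['time'])
```

```text
[-0.117  0.327 -0.19   2.054  0.087  0.769 -2.133] 11.85
```

Request:
apply_moves(rows=[[[-1,-5,0],0.13,-1],[[-1,-5,0],0.13,-1],[[-1,-5,0],0.13,-1],[[-1,-5,0],0.13,-1],[[0,0,0],0.13,-1],[[0,0,0],0.13,-1],[[0,0,0],0.13,-1],[[0,0,0],0.13,-1],[[0,0,0],0.13,-1],[[0,0,0],0.13,-1],[[0,0,0],0.13,-1],[[0,0,0],0.137,-1],[[0,0,0],0,-1],[[0,0,0],0,-1],[[0,0,0],0,-1]])

```text
time: 13.72
tcp_pos: [0.5075, 0.0592, 0.1301]
tool_rot: [[0.206, 0.978, -0.0], [0.978, -0.206, -0.0], [-0.0, -0.0, -1.0]]
wrist_force: [0.6, -0.5, -0.4]
finger_gap: 0.0856
```

Run:
```python
from ov import *
o=arm.get_obs();p=o['tcp_pos'];print(p,o['wrist_force'],o['qpos'].round(2))
overlay('g',.5117,.0792,1.3682,.01,(.5266,.158,1.365))
```

```text
[0.50749787 0.05918264 0.13013567] [ 0.61819895 -0.47253639 -0.44184443] [ 0.18  0.35 -0.5   2.05  0.23  0.79 -0.67]
```

View pics/g_scene.png

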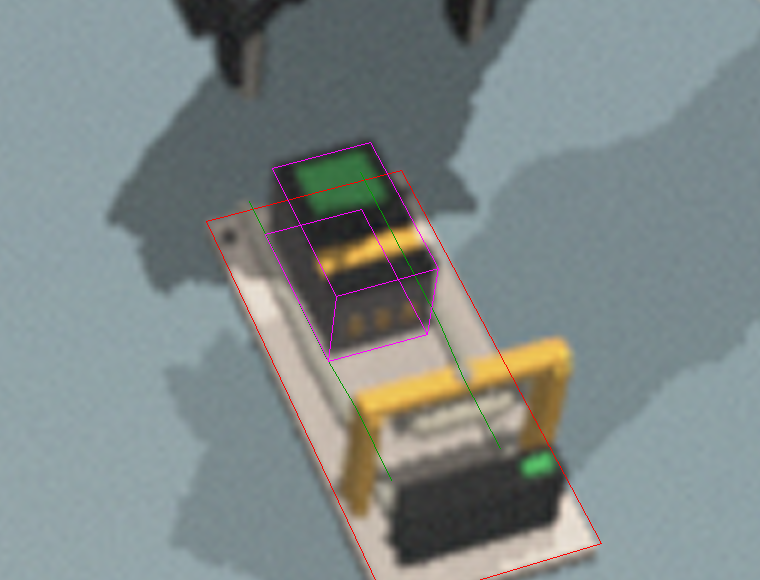

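Request:
apply_moves(rows=[[[0,0,-30],0,-1],[[0,0,-30],0,-1],[[0,0,-20],0,-1],[[0,0,-10],0,-1],[[0,0,0],0,-1],[[0,0,0],0,1],[[0,0,0],0,1],[[0,0,0],0,1],[[0,0,0],0,1],[[0,0,0],0,1]])

```text
time: 15.08
tcp_pos: [0.508, 0.0591, 0.0412]
tool_rot: [[0.205, 0.979, 0.001], [0.979, -0.205, -0.0], [0.0, 0.001, -1.0]]
wrist_force: [-2.9, -1.0, 12.6]
finger_gap: 0.043
```

Request:
apply_moves(rows=[[[2.05,9.8,0],0,1],[[2.05,9.8,0],0,1],[[2.05,9.8,0],0,1],[[2.05,9.8,0],0,1],[[0,0,0],0,1]])

```text
time: 15.7
tcp_pos: [0.5166, 0.0986, 0.0412]
tool_rot: [[0.205, 0.979, 0.002], [0.979, -0.205, -0.0], [0.0, 0.002, -1.0]]
wrist_force: [0.5, 0.2, 8.6]
finger_gap: 0.0431
```

Request:
apply_moves(rows=[[[2.05,9.8,0],0,1],[[1.05,4.9,0],0,1],[[1.05,4.9,0],0,1],[[0,0,0],0,1]])

```text
time: 16.2
tcp_pos: [0.5206, 0.1171, 0.0412]
tool_rot: [[0.206, 0.979, 0.001], [0.979, -0.206, -0.001], [-0.001, 0.001, -1.0]]
wrist_force: [-0.6, -6.3, 11.0]
finger_gap: 0.0431
```

Request:
apply_moves(rows=[[[1.05,4.9,0],0,1],[[1.05,4.9,0],0,1],[[0,0,0],0,1]])

```text
time: 16.58
tcp_pos: [0.5221, 0.1236, 0.0412]
tool_rot: [[0.208, 0.978, -0.001], [0.978, -0.208, -0.005], [-0.005, 0.0, -1.0]]
wrist_force: [-7.1, -23.1, 25.2]
finger_gap: 0.0431
```

Request:
apply_moves(rows=[[[0.6,2.9,0],0,1],[[0,0,0],0,1]])

```text
time: 16.82
tcp_pos: [0.5228, 0.1267, 0.0412]
tool_rot: [[0.208, 0.978, -0.0], [0.978, -0.208, -0.005], [-0.005, 0.001, -1.0]]
wrist_force: [-6.4, -22.1, 23.5]
finger_gap: 0.043
```

Run:
```python
from ov import *
o=arm.get_obs();p=o['tcp_pos'];print(p,o['wrist_force'],o['torque'])
overlay('h',p[0]+.0041,p[1]+.0196,1.365,.01,(.5266,.158,1.365))
```

```text
[0.52278688 0.12674271 0.04120173] [ -6.35299952 -22.07410101  23.49507215] [-4.2024617   1.10881511  0.04619402]
```

View pics/h_scene.png

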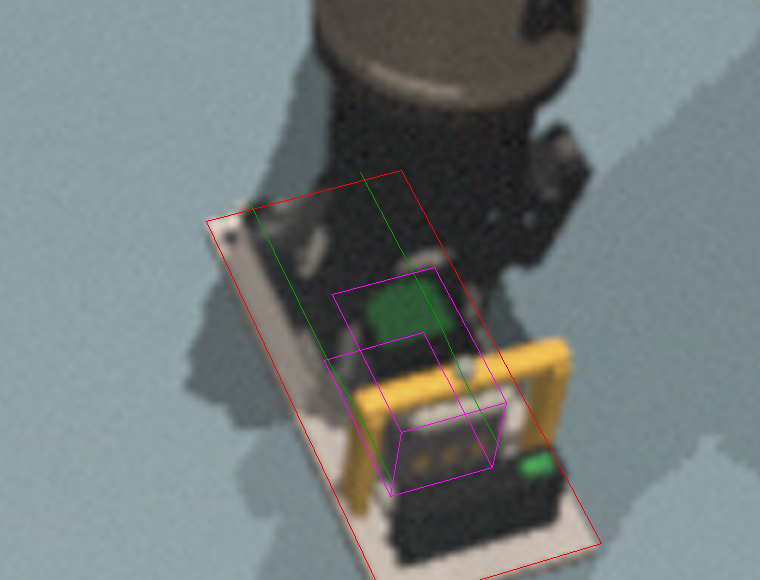

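Request:
apply_moves(rows=[[[0.8,3.9,0],0,1],[[0.8,3.9,0],0,1],[[0,0,0],0,1]])

```text
time: 17.3
tcp_pos: [0.5246, 0.1354, 0.0412]
tool_rot: [[0.207, 0.978, 0.0], [0.978, -0.207, -0.004], [-0.004, 0.001, -1.0]]
wrist_force: [-4.4, -17.6, 19.4]
finger_gap: 0.043
```

Request:
apply_moves(rows=[[[0.8,3.9,0],0,1],[[0,0,0],0,1]])

```text
time: 17.55
tcp_pos: [0.5255, 0.1395, 0.0412]
tool_rot: [[0.207, 0.978, 0.0], [0.978, -0.207, -0.004], [-0.003, 0.001, -1.0]]
wrist_force: [-3.2, -16.7, 18.0]
finger_gap: 0.0433
```

Request:
apply_moves(rows=[[[0.4,2,0],0,1],[[0,0,0],0,1]])

```text
time: 17.8
tcp_pos: [0.5262, 0.1424, 0.0412]
tool_rot: [[0.207, 0.978, 0.001], [0.978, -0.207, -0.002], [-0.002, 0.001, -1.0]]
wrist_force: [-0.9, -9.9, 13.0]
finger_gap: 0.0431
```

Request:
apply_moves(rows=[[[0.2,1,0],0,1],[[0,0,0],0,1]])

```text
time: 18.05
tcp_pos: [0.5265, 0.1442, 0.0412]
tool_rot: [[0.206, 0.979, 0.001], [0.979, -0.206, -0.001], [-0.001, 0.002, -1.0]]
wrist_force: [0.5, -6.9, 11.3]
finger_gap: 0.0431
```

Request:
apply_moves(rows=[[[0.2,1,0],0,1],[[0,0,0],0,1]])

```text
time: 18.3
tcp_pos: [0.5265, 0.1443, 0.0412]
tool_rot: [[0.206, 0.978, 0.001], [0.978, -0.206, -0.002], [-0.002, 0.001, -1.0]]
wrist_force: [-0.7, -12.3, 15.3]
finger_gap: 0.0433
```

Request:
apply_moves(rows=[[[0.2,1,0],0,1],[[0,0,0],0,1]])

```text
time: 18.55
tcp_pos: [0.5265, 0.1445, 0.0412]
tool_rot: [[0.207, 0.978, 0.0], [0.978, -0.207, -0.003], [-0.003, 0.001, -1.0]]
wrist_force: [-3.3, -16.2, 18.0]
finger_gap: 0.0429
```

Request:
apply_moves(rows=[[[0.4,2,0],0,1],[[0,0,0],0,1]])

```text
time: 18.8
tcp_pos: [0.5266, 0.1448, 0.0412]
tool_rot: [[0.208, 0.978, -0.001], [0.978, -0.208, -0.006], [-0.006, 0.0, -1.0]]
wrist_force: [-7.4, -25.3, 25.9]
finger_gap: 0.0431
```

Run:
```python
from ov import *
o=arm.get_obs();p=o['tcp_pos'];print(p,o['wrist_force'])
overlay('i',p[0]+.0041,p[1]+.0196,1.365,.01,(.5266,.158,1.365))
```

```text
[0.52657703 0.14483318 0.0411635 ] [ -7.41220556 -25.28458717  25.86936875]
```

View pics/i_scene.png

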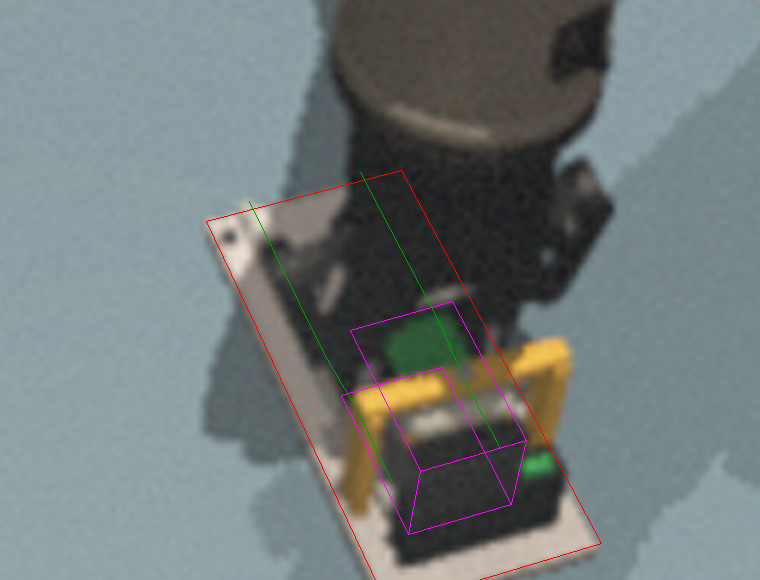

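Request:
apply_moves(rows=[[[-0.5,-2.5,0],0,1],[[0,0,0],0,-1],[[0,0,0],0,-1],[[0,0,0],0,-1],[[0,0,0],0,-1],[[0,0,20],0,-1],[[0,0,40],0,-1],[[0,0,40],0,-1],[[-5,-30,20],0,-1],[[-5,-40,10],0,-1],[[-5,-40,0],0,-1],[[-5,-40,0],0,-1],[[-5,-40,0],0,-1],[[0,0,0],0,-1],[[0,0,0],0,-1]])

```text
time: 20.78
tcp_pos: [0.5011, -0.0426, 0.1712]
tool_rot: [[0.204, 0.979, 0.001], [0.979, -0.204, 0.0], [0.0, 0.001, -1.0]]
wrist_force: [0.2, 0.5, 0.2]
finger_gap: 0.0854
```

```bash
cat > k.py <<'E'
from ov import *
a=np.array([np.cos(1.365),np.sin(1.365)])
o=arm.get_obs();print(o['tcp_pos'],o['wrist_force'],o['time'])
D=np.array([.528,.158]);M=D+.005*a
overlay('k',M[0],M[1],1.365,.01,(D[0],D[1],1.365))
for n in('top','scene'):
    c=cap(n);P=pts(c)
    cv2.imwrite(f'pics/kz_{n}.png',cv2.resize(c['image'][180:270,150:260] if n=='top' else c['image'][180:290,250:360],None,fx=6,fy=6,interpolation=2)[:,:,::-1])
E
python3 k.py
```

```text
[ 0.50112365 -0.04264198  0.17124813] [0.16570858 0.49390766 0.21152405] 20.775
```

View pics/k_scene.png

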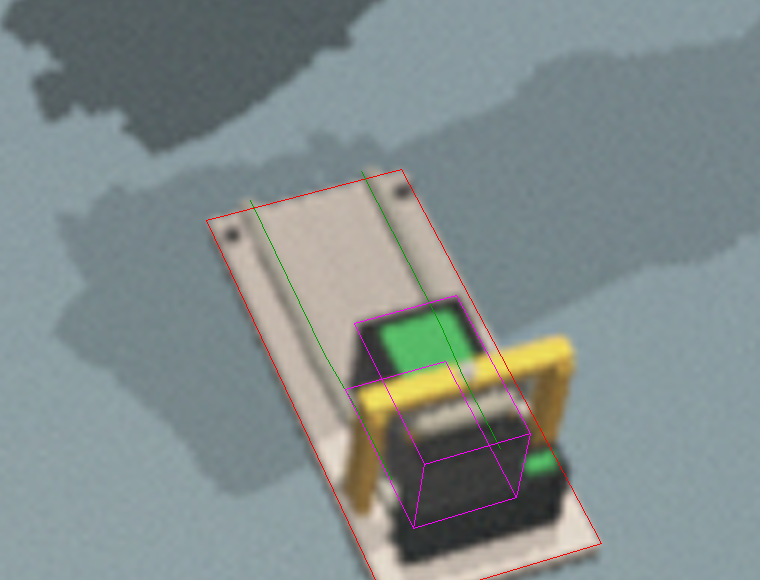

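View pics/k_top.png

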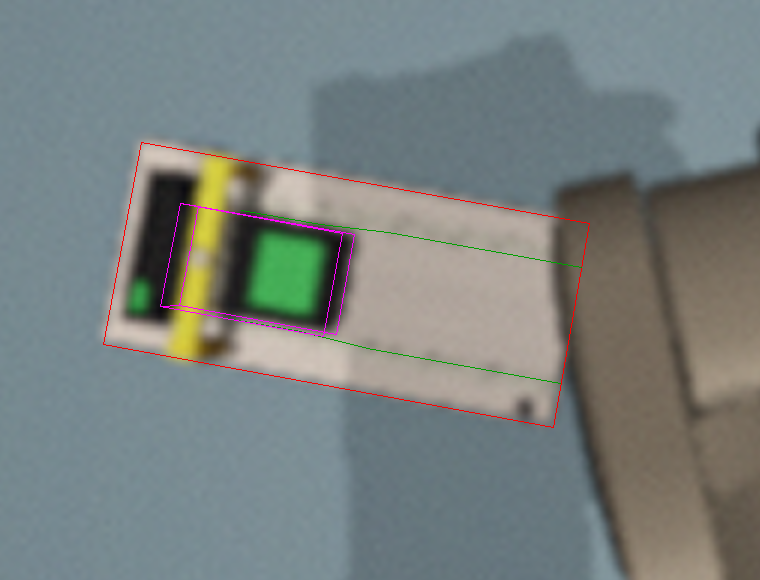

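View pics/kz_scene.png

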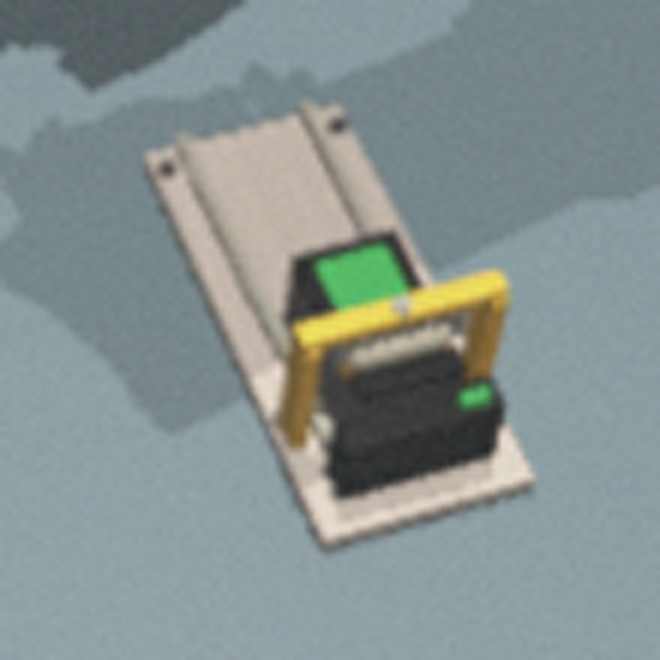

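Run:
```python
from fit import *
import pickle
C0=pickle.load(open('c0.pkl','rb'))
def loc(p,D):
    d=np.array(p[:2])-D[:2];c,s=np.cos(D[2]),np.sin(D[2]);return (c*d[0]+s*d[1])*1e3,(-s*d[0]+c*d[1])*1e3
def green(c,ctr,yaw):
    o=ortho(c,ctr,yaw,.054,.08,.07).astype(float)
    k=((o[...,1]-np.maximum(o[...,0],o[...,2]))>30).astype(np.uint8)
    n,lab,st,ce=cv2.connectedComponentsWithStats(k);i=1+np.argmax(st[1:,4])
    return ce[i]*.5-[40,35],st[i]
rb=[1,0,-1]
for n,D in(('top',(.5297,.1587,1.3643)),('scene',(.5266,.158,1.363))):
    c=cap(n)
    p,_=fit((.530,.163,1.365),[(c,feat(c,[-.33]*3),edges(-.035,.035,-.022,.022,.054,'BCD' if n=='top' else 'BD') if 0 else [((-.035,-.018),(-.035,.018),(-1,0),.054),((-.033,.022),(-.012,.022),(0,1),.054),((-.033,-.022),(-.012,-.022),(0,-1),.054)],1)])
    print(n,'module in dock frame',np.round(loc(p,D),1),'yaw',p[2])
    ctr=np.array(D[:2])-.015*np.array([np.cos(D[2]),np.sin(D[2])])
    g,st=green(c,ctr,D[2]);print('green centre dock x',g[0]-15,'y',-g[1],st[2:4]*.5)
    # roller region image diff vs start
    if n=='scene':
        a=C0[n]['image'][195:270,270:345];b=c['image'][195:270,270:345]
        cv2.imwrite('pics/cmp.png',cv2.resize(np.hstack([a,b]),None,fx=5,fy=5,interpolation=2)[:,:,::-1])
```

```text
top module in dock frame [-1.   0.6] yaw 1.397558743488056
green centre dock x -10.73736989083524 y 0.46750444275196656 [30.5 34.5]
scene module in dock frame [ 4.7 -3.2] yaw 1.294671202311023
green centre dock x -12.32907632907633 y 0.04930204930204951 [27.  33.5]
```

View pics/cmp.png

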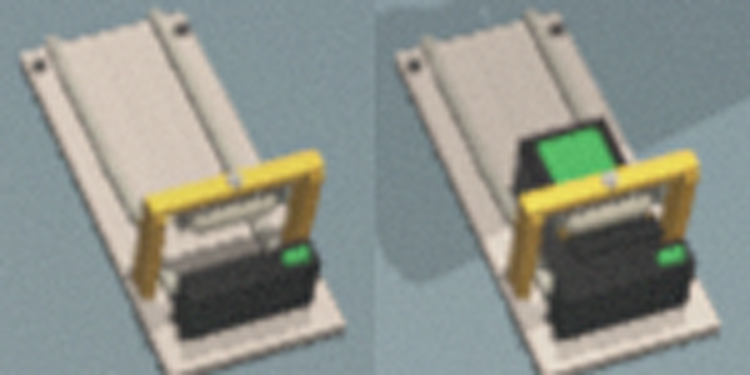

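```bash
python3 -c "
from bench import arm
print(arm.hand_in())"
```

```text
the job is handed in; nothing more can be done
None
```

The module should be fully home in the dock, but the job was handed in without a verdict. I lifted it out of the cradle by its end faces and set it between the rails in the loading end. I then let go, regripped it by its sides behind the bridge and pushed it to the end stop.

**Set-down:** the tool met the dock base at 30.4 mm, exactly the height expected for a module standing on the base between the rails. The picture taken after release showed it upright and short of the bridge.

**Push:** resistance peaked at about 24 N, a little above the 10–20 N given, and fell to about 7 N as the roller reached the groove. The module then stalled against the stop, and pushing 2 mm further only raised the force.

**After release:**
- The roller's pin stood at the same height as before the job, so the roller looks to be in the groove.
- The green patch puts the module's origin about 4 to 5 mm ahead of the dock's origin, against the nominal 5 mm.
- The arm was clear of the dock, with no force on the tool. It finished at about 21 s. I moved nothing else on purpose, but did not re-measure the bottle, screwdriver or jar.

**Checks that disagreed:**
- My final outline fit of the partly hidden module was poor. It gave -1 mm from the top camera and +4.7 mm from the scene camera, with headings differing by about 0.1 rad. I relied on the stop contact, the green patch and the roller height instead.
- The two cameras also differ by about 2.5 mm in world x.

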